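# Take the pump's temperature on the test bench

### The job

Switch the pump on by pushing the red-knobbed lever on the white test box fully over, then take the yellow thermometer from its stand and aim it squarely at the middle of the black spot on the hydraulic unit from about 80 mm away, holding it steady there for two seconds. Then lay it back in its stand as it was, lowered all the way in before you let go. Do not touch the hydraulic unit, and leave the other things where they are.

Things in the scene. Friction and masses are not known exactly. Their poses are not given: they have to be found in the camera images.
- thermo: Yellow pistol thermometer, 0.15-0.31 kg, level in the stand. Barrel: box 140 (x) x 40 (y) x 44 (z) mm; origin at its middle: grip there, across y; balances within 25 mm of it. It looks along its -x axis through the origin; black muzzle, 34 mm dia., from x = -70 to -85 mm. z up as it lies. Black handle 32 x 30 mm hangs below, x = 0 to 35 mm, down to 106 mm below the origin.
- muzzle (a point): The front of the thermometer's muzzle, on its line of sight, 85 mm from the thermometer's origin along its -x.
- stand: Fixed stand: foot 180 x 90 x 12 mm; origin under its centre, z up. Two blue U saddles 14 mm thick, 60 wide, at x = -55 and +55 mm; floors 130 mm up, cheeks 46 mm apart and 18 high, flared to 165 mm up. Seated, the thermometer lies along x, muzzle to the stand's -x, its origin 152 mm above the stand's; it lifts straight up. Barrel sides are free over 96 mm between the saddles.
- unit: Fixed hydraulic unit in a tray 270 (x) x 210 (y) mm: black motor, pipes, reservoir, up to 165 mm high. Origin under the tray's centre. On its +x side (away from the robot) an aluminium block has a sloping face, 130 mm wide and 100 long, that looks to the unit's +x and 35 degrees upward and carries the spot.
- spot: Round black measuring spot, 44 mm in diameter and 3 mm thick with a white ring 60 mm in diameter around it, fixed to the unit's sloping face. Origin at the centre of its underside; its z axis is the outward normal of the face, 35 degrees above level.
- spot_center (a point): Centre of the black spot's visible surface. In the unit's frame it lies about 97 mm along x and 117 mm up.
- testbox: Fixed white test box, 178 x 178 mm and 77 mm high; origin at the centre of its underside, z up. The pump's red lever stands in the middle of its top.
- pump_lever (a joint): Angle of the toggle lever (grey stem, red ball) in rad: 0 leans to the test box's -x (off), 1.0 leans to its +x (on, fully over, a stop). It swings in the test box's x-z plane, is 80 mm long, moves with light friction and stays where it is left.
- pump_lever_tip (a point): Tip of the lever, in its red ball.
- oil_bottle: Bystander: grey bottle 70 mm in diameter, 190 mm high; origin under its centre.
- parts_carton: Bystander: cardboard carton 100 x 80 x 70 mm; origin under its centre.
- filter_carton: Bystander: yellow carton 80 x 80 x 110 mm; origin under its centre.
- wrench: Bystander: wrench 180 mm long, lying along its x.
- screwdriver: Bystander: screwdriver 190 mm long, lying along its x.
- coupling: Bystander: brass coupling 48 mm in diameter, 62 mm high; origin under its centre.
- parts_cup: Bystander: aluminium cup 80 mm in diameter, 60 mm high; origin under its centre.
Things that resemble listed ones, but are neither listed nor needed, are in the scene too. Leave any turquoise look-alike of the stand alone.

How it is judged:
On the way, in this order (a step that is already met when the one before it is completed fails the run):
1. the red lever is pushed fully over (joint above 0.85 rad) (value of joint pump_lever above 0.85 rad), for 0.2 s.
2. held thermometer sights the spot for 1.5 s: sight line within 16 mm of its centre (own y and z), muzzle 40 to 130 mm off, within 15 degrees of square, under 20 mm/s and 0.15 rad/s (contact force between the fingers and thermo above 1 N and y of spot_center in the frame of thermo between -0.016 and 0.016 m and z of spot_center in the frame of thermo between -0.016 and 0.016 m and x of spot_center in the frame of thermo between -0.215 and -0.125 m and angle between the x axis of thermo and the z axis of spot, either way round below 0.26 rad and linear speed of thermo below 0.02 m/s and angular speed of thermo below 0.15 rad/s), for 1.5 s.
3. the thermometer is down in the stand while still held (contact force between the fingers and thermo above 1 N and x of thermo in the frame of stand between -0.02 and 0.02 m and y of thermo in the frame of stand between -0.008 and 0.008 m and z of thermo in the frame of stand between 0.145 and 0.159 m and x of muzzle in the frame of stand below -0.05 m and angle between thermo's own z axis and vertical below 0.12 rad), for 0.1 s.
At the end, for the whole second after the job is handed in: The lever is still over (above 0.85 rad); the thermometer lies at rest in its stand, muzzle to the stand's -x, within 20 mm along and 8 mm across the stand, its origin 145 to 159 mm above the stand's origin, level within 7 degrees, released (value of joint pump_lever above 0.85 rad and x of thermo in the frame of stand between -0.02 and 0.02 m and y of thermo in the frame of stand between -0.008 and 0.008 m and z of thermo in the frame of stand between 0.145 and 0.159 m and x of muzzle in the frame of stand below -0.05 m and angle between thermo's own z axis and vertical below 0.12 rad and linear speed of thermo below 0.02 m/s and not (contact force between the fingers and thermo above 0.1 N)); the robot touches nothing.
It fails at once if the hydraulic unit is touched (over 2 N) by the robot or the thermometer (contact force between any of the fingers, the arm, thermo and unit above 2 N).
It fails at once if a bystander is moved by more than 25 mm (distance of any of oil_bottle, parts_carton, filter_carton, wrench, screwdriver, coupling, parts_cup from where it was at the start of the episode above 0.025 m).
It also fails if it takes over 72 s, if anything falls off the work surface, if the arm or the gripper's body presses on something with over 40 N, if the wrist force passes 120 N, or if a joint passes its speed limit or range.

### The arm

A 6-joint arm with a two-finger parallel gripper is mounted at the origin on the work surface. World frame = base frame: x ahead of the robot, y to its left, z up, the work surface at z = 0. Lengths are in m, angles in rad, forces in N, time in s.
With the tool pointing down it reaches from about 0.15 to 0.775 m from the base axis. Payload 6.1 kg.
Tool frame: the origin (TCP) lies at the very end of the fingers, on their centre line; the grasp point (between the pads) lies 19 mm behind it (r.hold_point_z is the distance from the TCP to the grasp point, in m); z points along the fingers, y is the direction in which the jaws open and shut (so a half turn about z gives the same grasp; the last joint's range is limited). The gripper opens to 85 mm and grips with 20 to 120 N. Pads are 22 mm wide; open, the fingers measure 114 mm over their backs; the gripper's body (76 mm by 85 mm) begins 54 mm behind the grasp point. The pads swing forward as they close: fully open they stand 13 mm farther back than shut.
Start: joints at [-1.255, 0.126, -0.04, 1.405, 0, 1.571], TCP at [0.163, -0.499, 0.231] pointing down, gripper open.
Joint ranges: [-2.72, 2.72], [-0.95, 1.95], [-1.27, 1.35], [-1.78, 2.02], [-1.46, 1.47], [-3.14, 3.14]. Speed limits (rad/s): [2.39, 2.39, 3.01, 3.14, 3.14, 3.14].

### API

Orientations are given as [roll, pitch, yaw] about the fixed x, y, z axes, in that order (R = Rz(yaw) Ry(pitch) Rx(roll)).
In Python, from plant import r, fingers, planner, eyes gives the robot as it stands. Calls block until the motion is done:
- r.goto(position, orientation): joint-space move of the TCP to a pose.
- r.line_to(position, frame=None, v=0.15, threshold=None): straight line of the TCP; frame=None keeps the orientation; v is the mean speed in m/s. With threshold (N) it stops when the force on the tool has changed by that much, and returns True; else False.
- r.move_j(angles): joint-space move.
- fingers.set_gripper(opening, newtons=None): finger opening in m; newtons is the grip in N (None keeps the last); returns when the fingers have stopped.
- r.hold(seconds).
- planner.solve_ik(position, orientation): joint angles nearest the present ones, or None.
- eyes.snapshot(name): name is "scene" or "top"; returns a dict with "img" (400x640x3 uint8, red, green, blue), "z_map" (400x640 float32, m along the optical axis (not along the pixel's ray), 0 where there is no reading), "mtx" (3x3 intrinsics, pixels), "k1" (the pictures are not rectified: a ray, as slopes to the right and down, at radius r is drawn at 1 + k1 r^2 times it, then the intrinsics apply), "pose" (4x4, takes a point from camera to world coordinates). Camera axes: x right, y down, z forward; pixel columns grow to the right and rows downward; lengths in m; the calibration is good to about 2 mm. A picture is of the moment at which its call begins.
A pose or a line that the arm cannot do raises r.Unreachable and nothing moves.
- r.close_job(): hands the job in, once; it reports no verdict.
Readings, each from a call of its own:
- r.read_clock(): time.
- r.read_qpos(): joint angles.
- r.read_qvel(): joint speeds.
- r.read_joint_efforts(): joint torques, N m.
- r.read_eef_pos(): TCP position.
- r.read_ee_rot(): TCP orientation.
- r.read_force(): force on the tool from outside, world axes, zero at the start.
- r.read_torque(): the same for the moment, N m.
- r.read_grip_width(): finger opening in m.
Only numpy, scipy, OpenCV 4.12 (cv2) and the standard library are available. Lean on these libraries where they do the work, as an engineer would, in place of code of your own. Each camera call takes 0.05 s, during which the arm holds its last target.

## Working session

There is one attempt and no reset: what is moved stays moved. The work goes in short steps, each a Python script; the robot and the scene stay as the last script left them, time stands still between calls to the robot, and variables do not carry over. Pictures are saved under pics/ and viewed, and the job is handed in when it is done.

```bash
ls; mkdir -p pics; cat > h.py <<'E'
import numpy as np, cv2
from plant import r, fingers, planner, eyes
def snap(n,f):
    s=eyes.snapshot(n); np.savez('%s.npz'%f,**s); cv2.imwrite('pics/%s.png'%f,s['img'][:,:,::-1]); return s
def cloud(s):
    h,w=s['z_map'].shape; u,v=np.meshgrid(np.arange(w),np.arange(h)); K=s['mtx'];k=float(s['k1'])
    xd=(u-K[0,2])/K[0,0]; yd=(v-K[1,2])/K[1,1]
    x,y=xd.copy(),yd.copy()
    for _ in range(20):
        f=1+k*(x*x+y*y); x=xd/f;y=yd/f
    z=s['z_map']; P=np.stack([x*z,y*z,z],-1); T=s['pose']
    W=P@T[:3,:3].T+T[:3,3]; W[z<=0]=np.nan
    return W
E
python3 - <<'E'
from h import *
for n in('scene','top'):
    s=snap(n,n+'0'); print(s['mtx'],s['k1'],s['pose'])
print(r.read_clock(), r.read_eef_pos(), r.read_ee_rot(), r.hold_point_z)
E
```

```text
pics
[[380.94589851   0.         319.54806753]
 [  0.         380.94589851 201.97590926]
 [  0.           0.           1.        ]] 0.007797249508091014 [[-0.49031721  0.55310522 -0.67354558  1.34877566]
 [ 0.87149495  0.31935419 -0.37216858  0.3965726 ]
 [ 0.00925122 -0.76947223 -0.63861327  0.8978498 ]
 [ 0.          0.          0.          1.        ]]
[[447.90389235   0.         322.93220315]
 [  0.         447.90389235 192.45696448]
 [  0.           0.           1.        ]] 0.02017085972555907 [[ 1.50979695e-02 -9.97858143e-01  6.36488583e-02  4.21202736e-01]
 [-9.99886009e-01 -1.50765906e-02  8.16192697e-04 -5.46672579e-02]
 [ 1.45163248e-04 -6.36539257e-02 -9.97972022e-01  1.81202360e+00]
 [ 0.00000000e+00  0.00000000e+00  0.00000000e+00  1.00000000e+00]]
0.1 [ 0.16294982 -0.49869515  0.23060027] [-3.14016203e+00  1.98359689e-06  3.15850105e-01] 0.0187
```

View pics/scene0.png

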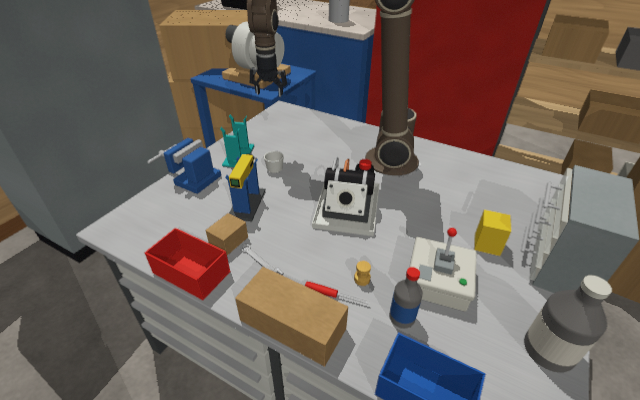

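View pics/top0.png

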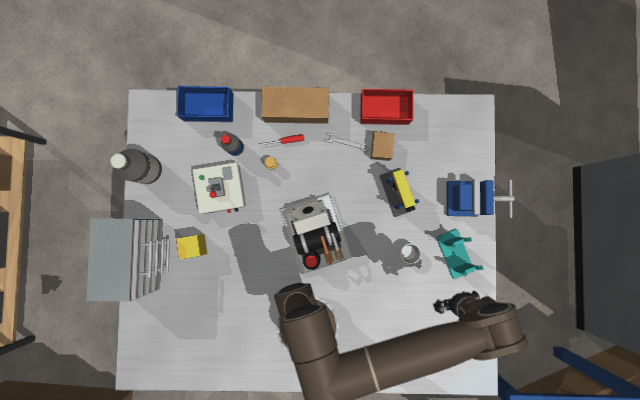

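The top view shows the thermometer in its stand at about (401,189), the unit at (313,232) and the test box at (217,187). The turquoise look-alike is at (457,255). In the scene view the lever's ball is at (452,232), the spot at (346,198) and the thermometer at (241,170). Next I measure them.

```bash
python3 - <<'E'
from h import *
d={n:dict(np.load(n+'0.npz')) for n in('scene','top')}
def crop(n,x0,y0,x1,y1):
    return cv2.resize(d[n]['img'][y0:y1,x0:x1,::-1],(400,300),interpolation=cv2.INTER_NEAREST)
a=np.vstack([np.hstack([crop('top',360,150,440,210+0),crop('top',180,150,260,210)]),np.hstack([crop('scene',200,140,280,200+0),crop('scene',400,220,480,280)])])
cv2.imwrite('pics/c1.png',a)
C={n:cloud(d[n]) for n in d}
for n in d:
    hsv=cv2.cvtColor(d[n]['img'],cv2.COLOR_RGB2HSV)
    for name,lo,hi in(('yellow',(22,150,60),(35,255,255)),('red',(0,180,80),(6,255,255)),('blue',(105,120,40),(125,255,255))):
        m=cv2.inRange(hsv,lo,hi); k,l,st,ce=cv2.connectedComponentsWithStats(m)
        for i in range(1,k):
            if st[i,4]>=8:
                P=C[n][l==i]; P=P[~np.isnan(P[:,0])]
                if len(P): print(n,name,ce[i].round(1),st[i,4],np.median(P,0).round(3),P.min(0).round(3),P.max(0).round(3))
E
```

```text
scene yellow [241.9 168.8] 426 [ 0.557 -0.339  0.173] [ 0.473 -0.386  0.131] [ 0.619 -0.309  0.177]
scene yellow [231.1 184.3] 9 [ 0.616 -0.342  0.137] [ 0.613 -0.345  0.133] [ 0.621 -0.331  0.153]
scene yellow [492.4 232.3] 1231 [0.354 0.453 0.087] [0.275 0.409 0.001] [0.369 0.498 0.115]
scene red [467.1  66.4] 15989 [-1.049  0.067  0.093] [-1.092 -0.335 -0.459] [-1.018  0.349  0.464]
scene red [375.3  78.3] 1136 [-1.049 -0.51  -0.139] [-1.074 -0.555 -0.461] [ 0.027 -0.064  0.336]
scene red [364.8 164.3] 107 [ 0.287 -0.008  0.141] [ 0.258 -0.031  0.121] [0.297 0.007 0.148]
scene red [188.5 262.6] 3614 [ 0.875 -0.305  0.042] [ 0.773 -0.4   -0.002] [ 0.944 -0.196  0.092]
scene red [451.6 231.7] 53 [0.521 0.349 0.179] [0.51  0.339 0.172] [0.531 0.36  0.185]
scene red [412.6 273.7] 131 [0.723 0.306 0.188] [0.704 0.292 0.178] [0.735 0.32  0.192]
scene red [322. 289.] 219 [0.757 0.082 0.022] [0.74  0.031 0.012] [0.77  0.123 0.027]
scene blue [304.5  77.4] 8500 [-0.995 -0.861 -0.048] [-1.179 -1.403 -0.508] [ 0.187 -0.435  0.308]
scene blue [192.2 167.5] 1610 [ 0.553 -0.577  0.074] [ 0.456 
[... 1190 characters left out ...]
0.27  0.024] [0.73  0.307 0.094]
top blue [406.1 172.5] 8 [ 0.605 -0.361  0.16 ] [ 0.6   -0.364  0.153] [ 0.611 -0.356  0.164]
top blue [389.2 179.5] 24 [ 0.581 -0.303  0.153] [ 0.576 -0.314  0.054] [ 0.588 -0.296  0.168]
top blue [459.  198.3] 869 [ 0.516 -0.571  0.076] [ 0.453 -0.661  0.006] [ 0.589 -0.548  0.142]
top blue [486.3 197.2] 414 [ 0.52  -0.663  0.137] [ 0.457 -0.687  0.078] [ 0.583 -0.656  0.151]
top blue [416.4 200.7] 10 [ 0.501 -0.4    0.154] [ 0.497 -0.403  0.149] [ 0.508 -0.395  0.168]
top blue [399.  206.6] 24 [ 0.48  -0.34   0.146] [ 0.473 -0.348  0.044] [ 0.486 -0.334  0.167]
top blue [577.  382.8] 2091 [-0.256 -1.34  -0.159] [-0.308 -1.393 -0.743] [-0.244 -0.796  0.003]
```

View pics/c1.png

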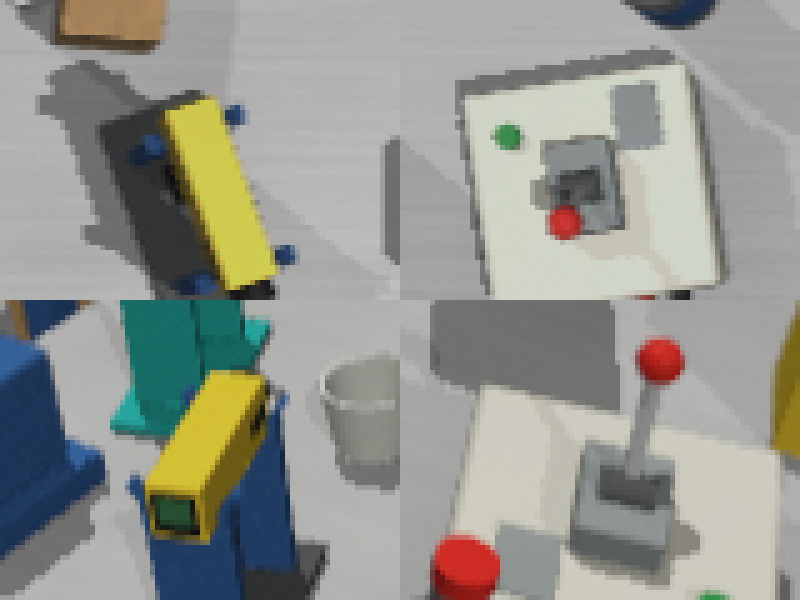

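```bash
cat > m.py <<'E'
from h import *
def load(f): return dict(np.load(f+'.npz'))
def px2plane(s,uv,z):
    uv=np.asarray(uv,float).reshape(-1,2);K=s['mtx'];k=float(s['k1'])
    q=(uv-[K[0,2],K[1,2]])/[K[0,0],K[1,1]]; p=q.copy()
    for _ in range(20): p=q/(1+k*(p**2).sum(1,keepdims=True))
    D=np.c_[p,np.ones(len(p))]@s['pose'][:3,:3].T; o=s['pose'][:3,3]
    return o+D*((z-o[2])/D[:,2])[:,None]
E
python3 - <<'E'
from m import *
d={n:load(n+'0') for n in('scene','top')}
C={n:cloud(d[n]) for n in d}
# thermo top: points in barrel
for n in d:
    hsv=cv2.cvtColor(d[n]['img'],cv2.COLOR_RGB2HSV)
    m=cv2.inRange(hsv,(22,150,60),(35,255,255))>0
    W=C[n]; m&=(W[...,1]<-.25)&(np.abs(W[...,2]-.174)<.006)
    P=W[m]; print(n,'z',np.median(P[:,2]),len(P))
    v,u=np.nonzero(m); 
    Q=px2plane(d[n],np.c_[u,v],.174)
    rc=cv2.minAreaRect((Q[:,:2]*1000).astype(np.float32)); print(rc)
    c=Q[:,:2].mean(0);e,V=np.linalg.eigh(np.cov((Q[:,:2]-c).T));print(c,np.degrees(np.arctan2(V[1,1],V[0,1])))
    print('stand cheeks hi pts')
    b=(cv2.inRange(hsv,(100,100,30),(130,255,255))>0)&(W[...,2]>.145)&(W[...,2]<.175)&(W[...,1]<-.25)&(W[...,1]>-.45)
    k,l,st,ce=cv2.connectedComponentsWithStats(b.astype(np.uint8))
    for i in range(1,k):
        if st[i,4]>3: print(ce[i].round(1),st[i,4],px2plane(d[n],ce[i],.163)[0].round(4),W[l==i].mean(0).round(4))
    # testbox top
    m=(np.abs(W[...,2]-.077)<.008)&(W[...,0]>.4)&(W[...,0]<.68)&(W[...,1]>.2)&(W[...,1]<.5)
    k,l,st,ce=cv2.connectedComponentsWithStats(m.astype(np.uint8)); i=1+st[1:,4].argmax()
    v,u=np.nonzero(l==i); Q=px2plane(d[n],np.c_[u,v],.077); print('box',cv2.minAreaRect((Q[:,:2]*1000).astype(np.float32)),np.median(W[l==i][:,2]))
    # spot
    m=(W[...,0]>.36)&(W[...,0]<.6)&(np.abs(W[...,1]+.05)<.12)&(W[...,2]>.03)
    v,u=np.nonzero(m);print('unit px',u.min(),u.max(),v.min(),v.max())
# unit tray
def crop(n,x0,y0,x1,y1):
    return cv2.resize(d[n]['img'][y0:y1,x0:x1,::-1],(400,400),interpolation=cv2.INTER_NEAREST)
cv2.imwrite('pics/c2.png',np.hstack([crop('top',265,185,365,285),crop('scene',300,150,400,250)]))
E
```

```text
scene z 0.17366701523220796 293
((550.5669555664062, -346.0937805175781), (147.79917907714844, 41.586029052734375), 18.828536987304688)
[ 0.55372795 -0.34512002] -160.4398602383869
stand cheeks hi pts
[237.5 158.2] 6 [ 0.5082 -0.3973  0.163 ] [ 0.5037 -0.4016  0.159 ]
[255.2 161.3] 6 [ 0.4933 -0.3322  0.163 ] [ 0.4829 -0.3411  0.154 ]
[227.1 178.1] 11 [ 0.6181 -0.3519  0.163 ] [ 0.6096 -0.3606  0.1545]
[245.5 179.8] 10 [ 0.5956 -0.2944  0.163 ] [ 0.587  -0.3024  0.1546]
box ((552.0230712890625, 354.5495300292969), (183.99862670898438, 176.53805541992188), 10.14047908782959) 0.07585575240810699
unit px 322 373 164 216
top z 0.1746173956331879 336
((544.5811767578125, -347.3432922363281), (138.91830444335938, 39.55506134033203), 19.607349395751953)
[ 0.54498231 -0.34768522] -160.08127143263337
stand cheeks hi pts
[406.2 172.7] 9 [ 0.6043 -0.3601  0.163 ] [ 0.6047 -0.3607  0.1599]
[390.2 178.5] 13 [ 0.5817 -0.3009  0.163 ] [ 0.5818 -0.3011  0.1617]
[416.4 200.7] 10 [ 0.5012 -0.3979  0.163 ] [ 0.5015 -0.3994  0.1557]
[400.3 206.2] 13 [ 0.4802 -0.3388  0.163 ] [ 0.4804 -0.3396  0.1581]
box ((544.724365234375, 355.3398132324219), (177.51039123535156, 178.385009765625), 10.462797164916992) 0.07775887030188955
unit px 291 343 194 237
```

View pics/c2.png

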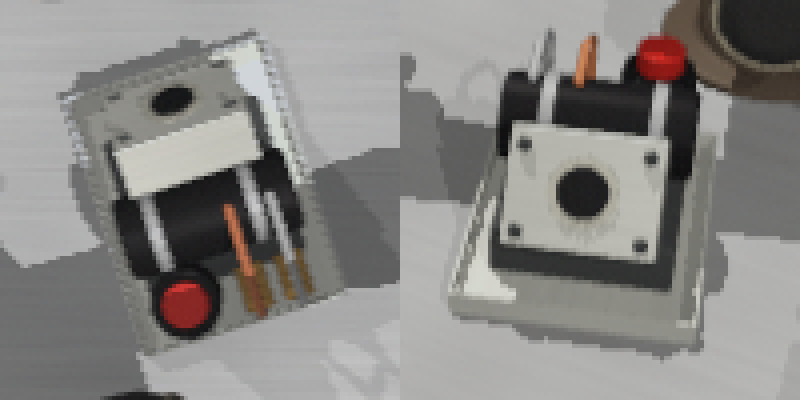

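```bash
python3 - <<'E'
from m import *
d={n:load(n+'0') for n in('scene','top')}
for n,(cx,cy),rad in(('scene',(345.5,198),9),('top',(307.9,210),8)):
    s=d[n];W=cloud(s); g=cv2.cvtColor(s['img'],cv2.COLOR_RGB2GRAY)
    m=np.zeros(g.shape,np.uint8);cv2.circle(m,(int(round(cx)),int(round(cy))),rad,1,-1)
    b=((g<70)&(m>0)).astype(np.uint8); k,l,st,ce=cv2.connectedComponentsWithStats(b); i=1+st[1:,4].argmax()
    P=W[l==i]; print(n,ce[i],st[i,4],np.nanmedian(P,0),P.min(0),P.max(0))
    print('ray at z=.117',px2plane(s,ce[i],.117))
    # face plane, bright pixels near
    rr=np.hypot(*(np.indices(g.shape)[::-1]-np.array([cx,cy])[:,None,None]))
    f=(rr<(22 if n=='scene' else 16))&(g>120)&(W[...,2]>.06)&(W[...,2]<.16)
    Q=W[f]
    for _ in range(6):
        c=Q.mean(0);nn=np.linalg.svd(Q-c)[2][2]; nn*=np.sign(nn[0]); Q=Q[np.abs((Q-c)@nn)<.006]
    print('normal',nn,'elev',np.degrees(np.arcsin(nn[2])),'yaw',np.degrees(np.arctan2(nn[1],nn[0])),len(Q),c)
# tray
s=d['top'];W=cloud(s)
m=(W[...,2]>.008)&(W[...,0]>.2)&(W[...,0]<.56)&(np.abs(W[...,1]+.02)<.2)
k,l,st,ce=cv2.connectedComponentsWithStats(m.astype(np.uint8)); i=l[210,307]
P=W[l==i]; print(cv2.minAreaRect((P[:,:2]*1000).astype(np.float32)),st[i])
E
```

```text
scene [345.10569106 197.75609756] 123 [0.46456501 0.00230363 0.11614518] [ 0.4509831  -0.01789744  0.09940755] [0.47732543 0.02109637 0.13295897]
ray at z=.117 [[0.46484492 0.00304036 0.117     ]]
normal [0.77718198 0.25960635 0.57323008] elev 34.97577730665034 yaw 18.47114795732205 953 [0.46054036 0.00269244 0.11541885]
top [307.47272727 209.76363636] 55 [0.46194881 0.00561263 0.11739004] [ 0.45017477 -0.01332116  0.10147268] [0.4738866  0.02185877 0.13727192]
ray at z=.117 [[0.46283701 0.00419732 0.117     ]]
normal [0.7160012  0.24163335 0.65494703] elev 40.91563324725528 yaw 18.64831332344599 250 [0.45861908 0.00195364 0.11814738]
((372.98846435546875, -22.756973266601562), (284.5338439941406, 225.67587280273438), 18.332626342773438) [ 280  197   72   78 2840]
```

Measured: the thermometer is at (0.545,-0.3475) with yaw 20°. The spot is at (0.464,0.0035,0.117), with its normal at yaw 18.4° and elevation 35°, which matches the spec. The box is at (0.545,0.355) with yaw 10.4°. I'll do the lever first.

```bash
python3 - <<'E'
from m import *
pi=np.pi; yaw=np.radians(10.4)
B=np.array([.5447,.3553]); ex=np.array([np.cos(yaw),np.sin(yaw)]); ey=np.array([-ex[1],ex[0]])
def bp(x,y,z): return [*(B+x*ex+y*ey),z]
O=[pi,0,yaw]
fingers.set_gripper(0.0)
r.line_to([.163,-.499,.36],v=.25)
r.goto(bp(-.09,-.001,.33),O); print(r.read_clock(),r.read_eef_pos())
r.line_to(bp(-.09,-.001,.166),v=.2)
t=r.line_to(bp(.024,-.001,.166),v=.1,threshold=15)
p=np.array(r.read_eef_pos()); print(t,(p[:2]-B)@ex,r.read_force(),r.read_clock())
s=snap('scene','scene1')
W=cloud(s);cv2.imwrite('pics/l1.png',cv2.resize(s['img'][200:300,390:500,::-1],(660,600),interpolation=cv2.INTER_NEAREST))
E
```

```text
5.0667 [0.45660522 0.33771518 0.33001583]
True 0.014690417461995007 [-3.71831431 -0.61450602  2.20318279] 7.025
```

View pics/l1.png

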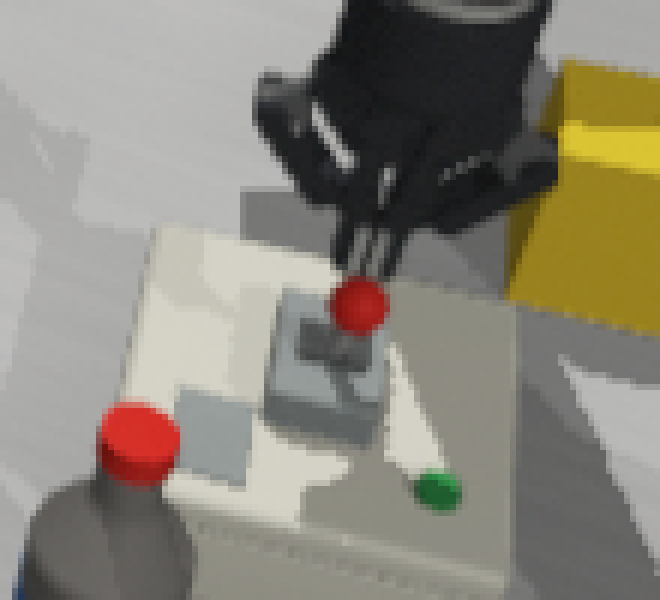

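The ball now leans over the far side, in the crop at about (360,305). I'll push once more to confirm the stop, then measure the ball.

```bash
python3 - <<'E'
from m import *
pi=np.pi; yaw=np.radians(10.4)
B=np.array([.5447,.3553]); ex=np.array([np.cos(yaw),np.sin(yaw)]); ey=np.array([-ex[1],ex[0]])
def bp(x,y,z): return [*(B+x*ex+y*ey),z]
print(r.line_to(bp(.024,-.001,.166),v=.05,threshold=20))
p=np.array(r.read_eef_pos()); print((p[:2]-B)@ex,r.read_force())
r.hold(.3)
r.line_to(bp(-.05,-.001,.166),v=.2); r.line_to(bp(-.09,-.001,.34),v=.3)
for n in('scene','top'):
  s=snap(n,n+'2'); hsv=cv2.cvtColor(s['img'],cv2.COLOR_RGB2HSV); W=cloud(s)
  for nm,ss in (('before',load(n+'0')),('after',s)):
    hsv=cv2.cvtColor(ss['img'],cv2.COLOR_RGB2HSV); W=cloud(ss)
    m=(cv2.inRange(hsv,(0,180,60),(6,255,255))>0)&(W[...,0]<.65)&(W[...,0]>.4)&(W[...,1]>.25)&(W[...,1]<.45)&(W[...,2]>.12)
    v,u=np.nonzero(m); c=px2plane(ss,[u.mean(),v.mean()],.175)[0]
    print(n,nm,m.sum(),(c[:2]-B)@ex,(c[:2]-B)@ey,np.median(W[m],0))
print(r.read_clock())
E
```

```text
True
0.01464288510055739 [-3.13322402 -0.42402387  3.42163834]
scene before 53 -0.02850081318686824 -0.000787964910675021 [0.52147159 0.34943769 0.17924899]
scene after 88 -0.21531295201632686 0.008620059778544449 [0.58694951 0.35894076 0.17936646]
top before 23 -0.03142428751758139 -0.00044736052041807994 [0.51326262 0.3461477  0.18451214]
top after 24 0.038229707856306916 -0.0005897858697726169 [0.58245723 0.36049689 0.17989277]
8.9
```

```bash
python3 - <<'E'
from m import *
yaw=np.radians(10.4);B=np.array([.5447,.3553]); ex=np.array([np.cos(yaw),np.sin(yaw)]); ey=np.array([-ex[1],ex[0]])
def ray(s,uv):
    o=s['pose'][:3,3]; p=px2plane(s,uv,0.)[0]; D=p-o; return o,D/np.linalg.norm(D)
for k in '02':
  R=[]
  for n,x0,y0 in(('top',180,150),('scene',400,210)):
    s=load(n+k); im=s['img'].astype(int); m=((im[...,0]>90)&(im[...,0]>2.2*im[...,1])&(im[...,0]>2.2*im[...,2])).astype(np.uint8)
    m[:y0]=0;m[y0+60:]=0;m[:,:x0]=0;m[:,x0+80:]=0
    kk,l,st,ce=cv2.connectedComponentsWithStats(m)
    W=cloud(s); best=[(i,st[i,4]) for i in range(1,kk) if st[i,4]>8]
    for i,a in best:
        w=np.nanmedian(W[l==i],0)
        print(k,n,ce[i].round(1),st[i,2:],w.round(3))
        if .4<w[0]<.62 and .3<w[1]<.4 and w[2]>.15: R.append(ray(s,ce[i]))
  if len(R)==2:
    A=sum(np.eye(3)-np.outer(D,D) for o,D in R); b=sum((np.eye(3)-np.outer(D,D))@o for o,D in R); P=np.linalg.solve(A,b)
    print(k,'tri',P,(P[:2]-B)@ex,(P[:2]-B)@ey)
a=load('top2')['img'][150:210,180:260,::-1];b=load('scene2')['img'][220:280,400:480,::-1]
cv2.imwrite('pics/l2.png',np.hstack([cv2.resize(q,(400,300),interpolation=0) for q in(a,b)]))
E
```

```text
0 top [212.6 194.1] [ 6  7 31] [0.513 0.348 0.183]
0 scene [451.8 231.7] [ 9  8 58] [0.521 0.349 0.178]
0 scene [412.3 268.6] [10  2 17] [0.708 0.3   0.189]
0 tri [0.51386652 0.35004569 0.17292008] -0.0312754335808358 0.00039804565594615473
2 top [209.9 175.3] [ 7  6 31] [0.583 0.361 0.179]
2 scene [449.3 250.7] [10  9 63] [0.592 0.362 0.176]
2 scene [412.3 268.6] [10  2 17] [0.708 0.301 0.19 ]
2 tri [0.58336178 0.36283145 0.16841894] 0.039386198649492374 0.0004285280689311638
```

View pics/l2.png

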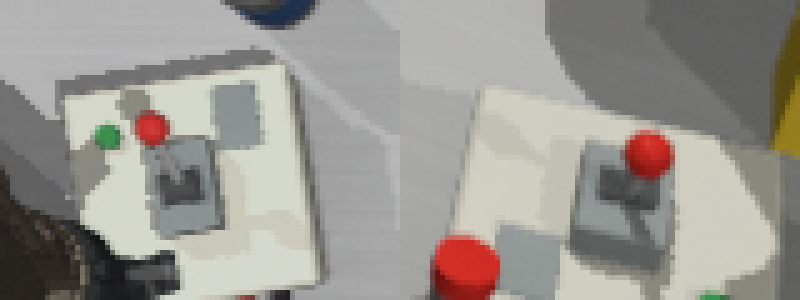

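The stop was reached. The ball swung 71 mm and now sits lower than before, which fits about 1.0 rad. Next I grasp the thermometer.

```bash
python3 - <<'E'
from m import *
pi=np.pi; O=[pi,0,np.radians(19.8)]
T=[.5447,-.3476]
r.goto([*T,.34],O); fingers.set_gripper(.085)
t=r.line_to([*T,.20],v=.2); 
t=r.line_to([*T,.131],v=.1,threshold=8); print(t,r.read_eef_pos(),r.read_force())
s=snap('top','top3');s2=snap('scene','scene3')
a=s['img'][150:225,350:450,::-1];b=s2['img'][130:220,190:310,::-1]
cv2.imwrite('pics/g1.png',np.hstack([cv2.resize(q,(400,300),interpolation=0) for q in(a,b)]))
print(r.read_clock())
E
```

```text
False [ 0.54507105 -0.34781137  0.13180555] [-0.11434764  0.33615104 -0.36453471]
15.5417
```

View pics/g1.png

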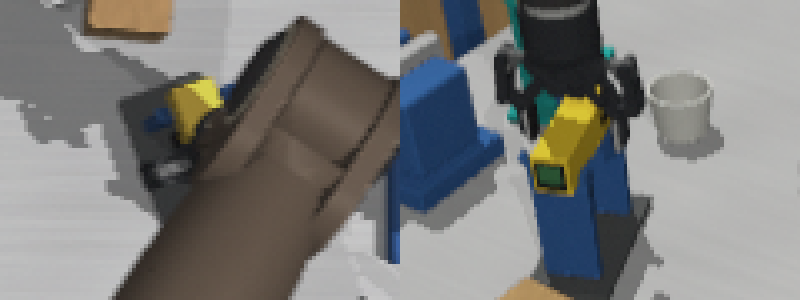

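The fingers straddle the barrel mid-length. I'll close, lift and weigh it.

```bash
python3 - <<'E'
from m import *
p0=np.array(r.read_eef_pos())
fingers.set_gripper(.03,80); print(r.read_grip_width(),r.read_force(),r.read_eef_pos())
print(np.array(r.read_torque()))
r.line_to([p0[0],p0[1],.30],v=.12); print(r.read_grip_width(),r.read_force(),r.read_torque(),r.read_eef_pos())
s2=snap('scene','scene4');s=snap('top','top4')
a=s['img'][130:220,340:460,::-1];b=s2['img'][90:195,170:310,::-1]
cv2.imwrite('pics/g2.png',np.hstack([cv2.resize(q,(400,300),interpolation=0) for q in(a,b)]))
print(r.read_clock())
# aim feasibility
pi=np.pi; S=np.array([.464,.0035,.117]); y=np.radians(18.45); e=np.radians(35)
n=np.array([np.cos(e)*np.cos(y),np.cos(e)*np.sin(y),np.sin(e)]); org=S+n*.165
z=np.array([np.sin(e)*np.cos(y),np.sin(e)*np.sin(y),-np.cos(e)])
print(org, planner.solve_ik(org+z*.021,[pi,-e,y]), r.read_qpos())
print(planner.solve_ik(org+n*.08+z*.021,[pi,-e,y]))
E
```

```text
0.039046145698172136 [ 0.54364544 -1.91422447  3.20976495] [ 0.54509468 -0.34804333  0.13159278]
[-0.20469975 -0.04691288  0.12737227]
0.039320376627319444 [ 0.70657915  0.28749567 -1.52441248] [-0.07112604 -0.02384067 -0.004006  ] [ 0.54495512 -0.34775422  0.29906216]
17.6833
[0.59221289 0.04627505 0.21164011] [-0.00802317 -0.15926072 -0.57201398  0.57298782  0.18697066  2.86801535] [-5.68043485e-01  3.89282976e-01  4.51896777e-01  1.63468147e+00
  3.10323306e-05  2.22805736e+00]
[ 0.03401744 -0.05708802 -0.38194072  0.65469227  0.16364296  2.90353542]
```

View pics/g2.png

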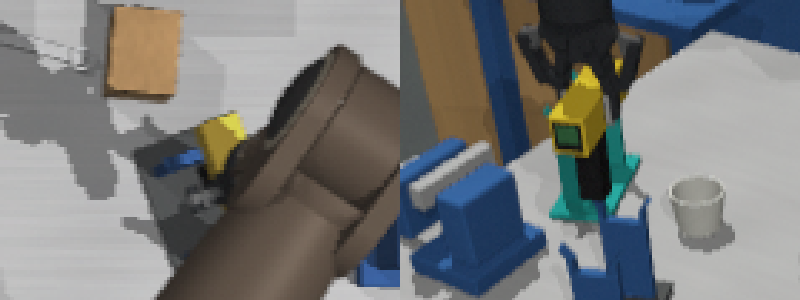

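```bash
python3 - <<'E'
from m import *
pi=np.pi; S=np.array([.464,.0035,.117]); y=np.radians(18.45); e=np.radians(35)
n=np.array([np.cos(e)*np.cos(y),np.cos(e)*np.sin(y),np.sin(e)]); org=S+n*.165
z=np.array([np.sin(e)*np.cos(y),np.sin(e)*np.sin(y),-np.cos(e)])
O=[pi,-e,y]
r.goto([.62,-.22,.34],[pi,0,y]); 
r.goto(org+n*.08+z*.021,O); print(r.read_eef_pos()-(org+n*.08+z*.021),r.read_grip_width(),r.read_clock())
s2=snap('scene','scene5');s=snap('top','top5')
a=s['img'][110:260,240:440,::-1];b=s2['img'][100:280,230:470,::-1]
cv2.imwrite('pics/a1.png',np.hstack([cv2.resize(q,(400,300),interpolation=0) for q in(a,b)]))
E
```

```text
[ 0.00050923 -0.00128301  0.00078804] 0.03888282835917959 19.5167
```

View pics/a1.png

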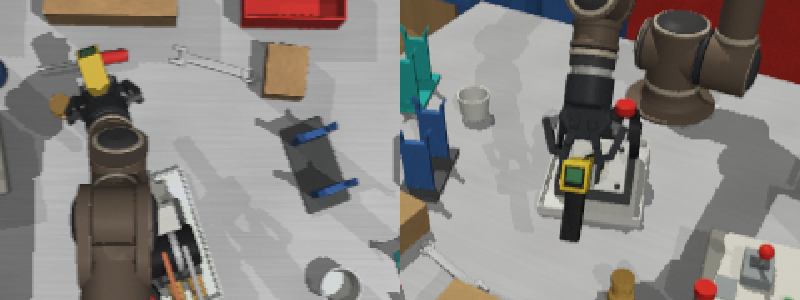

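The thermometer is aimed at the face from behind it. I'll check its actual axis from the cloud: the rear face (green display) and the top face.

```bash
cat > chk.py <<'E'
from m import *
def check(f,p,S=np.array([.464,.0035,.117])):
    y=np.radians(18.45); e=np.radians(35)
    R=cv2.Rodrigues(np.array([0,0,y]))[0]@cv2.Rodrigues(np.array([0,-e,0]))[0]  # thermo nominal cols x,y,z
    o=np.array(p)+R[:,2]*.021
    for n in('scene','top'):
        s=load(n+f); W=cloud(s); L=(W-o)@R
        hsv=cv2.cvtColor(s['img'],cv2.COLOR_RGB2HSV)
        yel=(cv2.inRange(hsv,(18,110,40),(36,255,255))>0)
        near=(np.abs(L)<[.1,.04,.05]).all(-1)
        top=yel&near&(L[...,2]>.012)&(L[...,0]<.063)&(np.abs(L[...,1])<.016)
        g=near&(cv2.inRange(hsv,(40,40,20),(95,255,255))>0)&(L[...,0]>.05)
        rear=near&(L[...,0]>.06)&(np.abs(L[...,2])<.018)
        print(n,'rear px',rear.sum(),'mean',L[rear].mean(0).round(4) if rear.any() else '', 'green',g.sum(),L[g].mean(0).round(4) if g.any() else '')
        if top.sum()>15:
            P=L[top]; c=P.mean(0);A=np.c_[P[:,:2],np.ones(len(P))];q=np.linalg.lstsq(A,P[:,2],rcond=None)[0]
            print(' top n',top.sum(),c.round(4),'pitch deg',np.degrees(np.arctan(q[0])).round(2),'roll',np.degrees(np.arctan(q[1])).round(2),'z at 0',q[2].round(4))
        yy=yel&near
        if yy.sum()>30: P=L[yy];print(' yellow',yy.sum(),np.percentile(P,[2,98],axis=0).round(4).tolist())
E
python3 - <<'E'
from chk import *
check('5',r.read_eef_pos())
W=cloud(load('top5'));s=load('top5')
hsv=cv2.cvtColor(s['img'],cv2.COLOR_RGB2HSV)
m=(cv2.inRange(hsv,(105,100,30),(125,255,255))>0)&(W[...,0]>.45)&(W[...,0]<.65)&(W[...,1]<-.28)&(W[...,1]>-.43)
hi=W[m&(W[...,2]>.12)]; print('saddles',len(hi),cv2.minAreaRect((hi[:,:2]*1000).astype(np.float32)))
for h in (.13,):
    v,u=np.nonzero(m&(W[...,2]>.12)); q=np.c_[u,v]; 
f=(W[...,2]>.006)&(W[...,2]<.02)&(W[...,0]>.42)&(W[...,0]<.67)&(W[...,1]<-.25)&(W[...,1]>-.45)
k,l,st,ce=cv2.connectedComponentsWithStats(f.astype(np.uint8));i=1+st[1:,4].argmax()
v,u=np.nonzero(l==i);Q=px2plane(s,np.c_[u,v],.012);print('foot',cv2.minAreaRect((Q[:,:2]*1000).astype(np.float32)))
E
```

```text
scene rear px 244 mean [0.0701 0.0001 0.0001] green 95 [ 0.0709 -0.0005  0.0016]
 top n 33 [0.0083 0.0008 0.0219] pitch deg 0.03 roll -0.05 z at 0 0.0219
 yellow 243 [[-0.0261, -0.0198, -0.0278], [0.0725, 0.0194, 0.0221]]
top rear px 51 mean [0.0716 0.0015 0.0036] green 22 [0.073  0.0014 0.0046]
 top n 164 [0.0316 0.0002 0.0225] pitch deg 0.68 roll 0.35 z at 0 0.0221
 yellow 248 [[0.0004, -0.0177, 0.0023], [0.0728, 0.0198, 0.0291]]
saddles 146 ((542.0616455078125, -348.6894836425781), (124.06985473632812, 74.30513000488281), 20.947412490844727)
foot ((543.6792602539062, -344.6068115234375), (203.1387481689453, 128.63607788085938), 24.858991622924805)
```

The held pose matches what I assumed to within 1–2 mm and 1°. I'll approach along the normal and hold.

```bash
python3 - <<'E'
from chk import *
pi=np.pi; S=np.array([.464,.0035,.117]); y=np.radians(18.45); e=np.radians(35)
n=np.array([np.cos(e)*np.cos(y),np.cos(e)*np.sin(y),np.sin(e)]); org=S+n*.165
z=np.array([np.sin(e)*np.cos(y),np.sin(e)*np.sin(y),-np.cos(e)])
r.line_to(org+z*.021,v=.08); r.hold(2.6)
print(r.read_eef_pos()-(org+z*.021),r.read_ee_rot(),r.read_force(),np.abs(r.read_qvel()).max(),r.read_clock())
s2=snap('scene','scene6');s=snap('top','top6');check('6',r.read_eef_pos())
a=s['img'][110:260,240:440,::-1];b=s2['img'][100:280,230:470,::-1]
cv2.imwrite('pics/a2.png',np.hstack([cv2.resize(q,(400,300),interpolation=0) for q in(a,b)]))
E
```

```text
[1.14873149e-05 1.68312525e-05 3.11288020e-05] [ 3.14156508 -0.61092135  0.32206276] [ 0.3616418  -0.29952786 -1.78716662] 0.000358019667440395 23.3667
scene rear px 205 mean [ 0.0708 -0.0001  0.0001] green 83 [0.0716 0.     0.0008]
 top n 30 [0.004  0.0015 0.0218] pitch deg -0.01 roll 0.07 z at 0 0.0218
 yellow 206 [[-0.0379, -0.0197, -0.0281], [0.0733, 0.0192, 0.022]]
top rear px 51 mean [0.0717 0.0024 0.003 ] green 24 [0.073  0.0012 0.003 ]
 top n 154 [0.0303 0.0005 0.022 ] pitch deg 0.54 roll -0.32 z at 0 0.0217
 yellow 235 [[-0.0011, -0.0178, -0.0009], [0.073, 0.0201, 0.0277]]
```

View pics/a2.png

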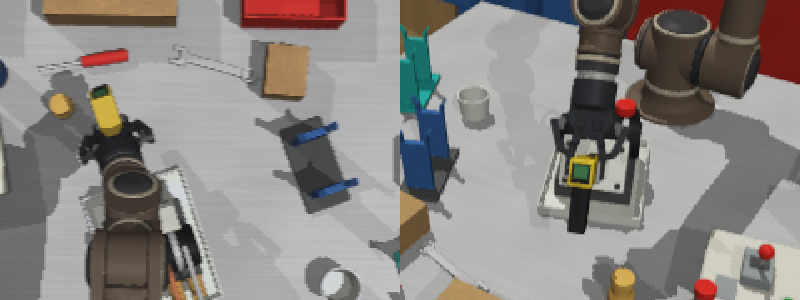

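It held for 2.6 s with the error well under 3 mm. Now I retrace the path and lower it into the stand.

```bash
python3 - <<'E'
from chk import *
pi=np.pi; S=np.array([.464,.0035,.117]); y=np.radians(18.45); e=np.radians(35)
n=np.array([np.cos(e)*np.cos(y),np.cos(e)*np.sin(y),np.sin(e)]); org=S+n*.165
z=np.array([np.sin(e)*np.cos(y),np.sin(e)*np.sin(y),-np.cos(e)])
r.line_to(org+n*.08+z*.021,v=.15)
r.goto([.62,-.22,.34],[pi,0,y]); O=[pi,0,np.radians(19.8)]
X=[.5450,-.3479]
r.goto([*X,.30],O); r.line_to([*X,.19],v=.15); r.hold(.2)
t=r.line_to([*X,.150],v=.05,threshold=8); print(t,r.read_eef_pos(),r.read_force())
s2=snap('scene','scene7')
if not t:
    t=r.line_to([*X,.1300],v=.03,threshold=8); print(t,r.read_eef_pos(),r.read_force(),r.read_torque())
r.hold(.4)
s2=snap('scene','scene8');s=snap('top','top8');print(r.read_eef_pos(),r.read_force(),r.read_clock())
b=s2['img'][130:220,190:310,::-1];a=load('scene7')['img'][130:220,190:310,::-1]
cv2.imwrite('pics/s1.png',np.hstack([cv2.resize(q,(400,300),interpolation=0) for q in(a,b)]))
for n in('scene0','scene8'):
    s=load(n);W=cloud(s);hsv=cv2.cvtColor(s['img'],cv2.COLOR_RGB2HSV)
    m=(cv2.inRange(hsv,(22,150,60),(35,255,255))>0)&(W[...,1]<-.25)&(W[...,0]>.56)&(W[...,0]<.61)&(W[...,2]>.165)&(W[...,1]>-.45)
    print(n,W[m].mean(0),m.sum())
E
```

```text
False [ 0.54519771 -0.34799905  0.15027994] [ 0.31642743 -0.1571139  -1.00497248]
True [ 0.54496889 -0.34810974  0.13159811] [ 0.10922187 -0.01344148  3.86609697] [ 0.01994236 -0.0597348   0.04107222]
[ 0.54495743 -0.34811944  0.13157988] [ 0.13515539 -0.23078496  4.85788377] 29.1583
scene0 [ 0.585651   -0.33263054  0.1732047 ] 123
scene8 [ 0.5865843  -0.33023751  0.17294335] 133
```

View pics/s1.png

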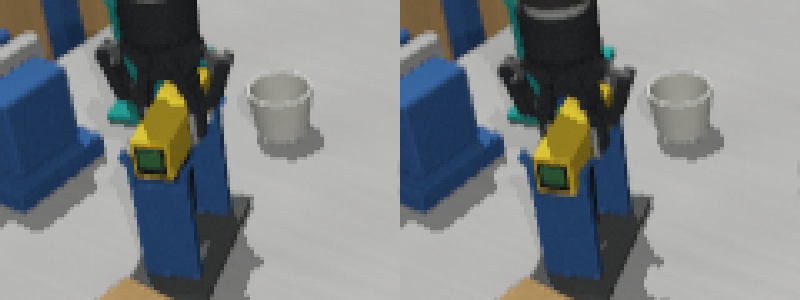

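The thermometer is seated: TCP height 0.1316 is the same as at pick-up, contact force is about 5 N, and the barrel top is at 0.173. I'll release it, retreat straight up and check.

```bash
python3 - <<'E'
from m import *
fingers.set_gripper(.085); print(r.read_grip_width(),r.read_force())
p=r.read_eef_pos(); r.line_to([p[0],p[1],.22],v=.1); r.line_to([p[0],p[1],.34],v=.2)
r.goto([.25,-.50,.34],[np.pi,0,.316]); r.hold(.5)
for n in('scene','top'):
  S=snap(n,n+'9')
  for f in(n+'0',n+'9'):
    s=load(f);W=cloud(s);hsv=cv2.cvtColor(s['img'],cv2.COLOR_RGB2HSV)
    m=cv2.inRange(hsv,(22,150,60),(35,255,255))>0; m&=(W[...,1]<-.25)&(W[...,1]>-.45)&(np.abs(W[...,2]-.174)<.006)
    v,u=np.nonzero(m);Q=px2plane(s,np.c_[u,v],.174);print(f,cv2.minAreaRect((Q[:,:2]*1000).astype(np.float32)),np.median(W[m][:,2]))
    im=s['img'].astype(int);m=(im[...,0]>90)&(im[...,0]>2.2*im[...,1])&(im[...,0]>2.2*im[...,2])&(W[...,0]>.48)&(W[...,0]<.63)&(np.abs(W[...,1]-.35)<.05)&(W[...,2]>.15)
    print(' ball',np.median(W[m],0))
print(r.read_force(),r.read_clock())
E
```

```text
0.08516628351273936 [-0.20393326  0.50285539 -0.08703811]
scene0 ((550.5669555664062, -346.0937805175781), (147.79917907714844, 41.586029052734375), 18.828536987304688) 0.17366701523220796
 ball [0.52124054 0.34943769 0.17851559]
scene9 ((549.441650390625, -344.1189880371094), (146.9347686767578, 41.76369094848633), 19.273977279663086) 0.17368897186636084
 ball [0.59235733 0.3622584  0.17564282]
top0 ((544.5811767578125, -347.3432922363281), (138.91830444335938, 39.55506134033203), 19.607349395751953) 0.1746173956331879
 ball [0.51323261 0.34777015 0.18275562]
top9 ((543.7418212890625, -344.5303955078125), (139.07534790039062, 40.80963134765625), 20.735881805419922) 0.17461128516686908
 ball [0.58244626 0.36022915 0.18102042]
[0.24148665 0.01744686 0.02927635] 33.325
```

```bash
python3 -c "
import cv2,numpy as np
a=cv2.imread('pics/scene9.png')[120:340];b=cv2.imread('pics/top9.png')[80:300]
cv2.imwrite('pics/f.png',np.vstack([a,b]))"
```

```text
(no output)
```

View pics/f.png

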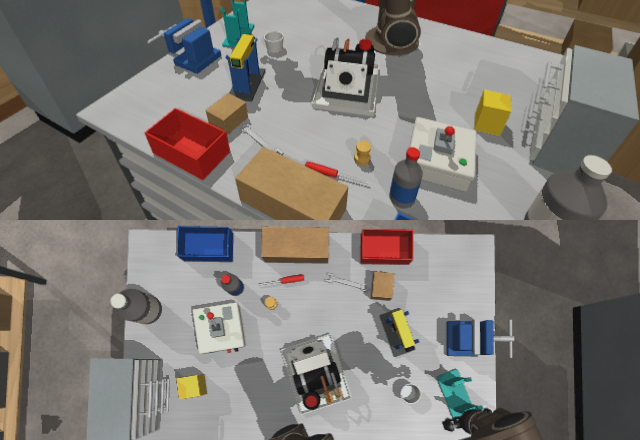

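```bash
python3 -c "
from plant import r
r.close_job();print(r.read_clock())"
```

```text
the job is handed in; nothing more can be done
the job is handed in; nothing more can be done
```

The job is done and handed in at about 33 s of the 72 s allowed; no verdict is reported.

- **Lever:** I pushed the red lever over to its stop, and a second push at a 20 N threshold moved it no further. In the last pictures the ball is still over, about 71 mm from where it started. That is less than the 77 mm expected for a full swing from 0. The ball also ended lower than it began, so I read this as a start near 0.1 rad and an end near 1.0, but I could not read the joint itself.
- **Aiming:** I held the thermometer square to the spot for 2.6 s at about 80 mm. The camera check showed it within 1–3 mm and 1° of the intended aim. That leaves the spot's own measured position, where the two cameras agreed to about 2 mm. Nothing touched the hydraulic unit that I could see.
- **Return:** I lowered the thermometer until it rested on the saddles, at the same height as at pick-up and with about 5 N of contact, and only then let go. In the last pictures the barrel top is at 0.174 m, as at the start. It lies about 3 mm across from its first position, which is within the play between the cheeks, and about 1° different in yaw by the top view.
- **End state:** The robot stands clear with no force on the tool, and the bystanders look unmoved in the final pictures.
- **Check that disagreed:** A rough outline of the stand's foot came out too large (203 x 129 mm against 180 x 90 mm). I discarded it and used the saddles and the pick-up pose instead.

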